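# Set the feed selector to the third notch

### The job

Select the third feed on the lathe gearbox: with a fingertip, push the black selector lever along its slot away from its parked end, one click at a time, pausing a moment in the first and again in the second notch so that it settles there, and leave it seated in the third notch, counted from the parked end. Never let it run on into the fourth notch, and push it only, do not grip it. Leave the red-knobbed reverse lever and everything else lying around where it is, and finish clear of the gearbox.

Things in the scene. Friction and masses are not known exactly. Their poses are not given: they have to be found in the camera images.
- gearbox: Grey-green lathe feed gearbox fixed on the bench, 200 mm (its x) by 340 mm (its y), flat top 100 mm above the bench. Origin: centre of its underside; z up; place and yaw vary. The black mat on its +x half is thin. Steel shaft stubs (28 mm thick) stick 35 mm out of both y ends, 50 mm up.
- feed_lever (a joint): Travel of the black lever along gearbox +y, m. Parked 0; notches at 0.018, 0.036, 0.054, 0.072, 0.090 (slot end). A detent pulls it to the nearest notch from up to 9 mm either side: pushed slowly it resists with 4 to 7 N to the ridge half-way, then jumps ahead of the finger into the next notch and stays there by itself within 1.5 mm. Click strength varies.
- lever_grip (a point): Centre of the selector lever's black grip: an upright block 26 mm (gearbox x) by 18 mm (gearbox y), from 22 to 59 mm above the gearbox top, on an upright steel stem 12 mm thick that comes out of the slot. This point lies 38 mm above the gearbox top, 138 mm above the bench. The lever only slides. Fingers pressing its two y halves at once count as gripping it.
- slot_start (a point): Parked end of the lever's travel, on the gearbox top (gearbox x = -45 mm, y = -105 mm): two red marks. From here the straight black slot runs 90 mm along the gearbox's +y on an aluminium plate; five pairs of black marks beside it, 18 mm apart, show the five notches. The top is flat and nothing else stands within 50 mm of the slot.
- reverse_lever_tip (a point): Centre of the 26 mm red ball on the reverse lever, a bystander: a steel rod on a dark block on the gearbox top at gearbox x = -45 mm, y = +115 mm; up to 85 mm above the gearbox top. It moves easily if bumped; leave it alone.
- turned_part_mid (a point): Bystander: centre of a loose aluminium turned part, 40 mm across and 32 mm high, standing on the mat on the gearbox.
- tool_block_mid (a point): Bystander: centre of a loose dark steel tool block with a square steel bar on top, 95 mm long over the bar, 30 mm wide and 42 mm high, standing on the mat on the gearbox.
- file: Bystander: a file with a green handle, 265 mm long and 26 mm thick, lying loose on the bench between the robot and the gearbox; its x axis runs along it from handle to blade, origin near its middle on the bench.
- oil_mid (a point): Bystander: centre of a loose grey oil bottle with a red cap, 52 mm across and 120 mm high, standing on the bench beyond the gearbox's +y end.

How it is judged:
By the outcome, as a careful person would: the job done as asked, in the order asked, and still so for the second after the job is handed in, with the robot touching nothing.
It also fails if it takes over 53 s, if anything falls off the work surface, if the arm or the gripper's body presses on something with over 40 N, if the wrist force passes 120 N, or if a joint passes its speed limit or range.

### The arm

A 6-joint arm with a two-finger parallel gripper is mounted at the origin on the work surface. World frame = base frame: x ahead of the robot, y to its left, z up, the work surface at z = 0. Lengths are in mm, angles in degrees, forces in N, time in s.
With the tool pointing down it reaches from about 350 to 975 mm from the base axis. Payload 4.9 kg.
Tool frame: the origin (TCP) lies where the fingers leave the gripper's body, on its centre line; the fingertips stand 73 mm ahead of it and the grasp point (between the pads) lies 54 mm ahead of it; x points along the fingers, y is the direction in which the jaws open and shut, and the axes are right-handed (so a half turn about x gives the same grasp; the last joint's range is limited). The gripper opens to 85 mm and grips with 20 to 120 N. Pads are 22 mm wide; open, the fingers measure 114 mm over their backs; the gripper's body (76 mm by 85 mm) begins 54 mm behind the grasp point. The pads swing forward as they close: fully open they stand 13 mm farther back than shut.
Start: joints at [63.426, 3.019, 92.412, -0, 84.569, -6.818], TCP at [211.245, 588.199, 303.904] pointing down, gripper open.
Joint ranges: [-172.51, 172.51], [-57.92, 126.97], [3.15, 148.05], [-58.71, 238.71], [5.1, 150.11], [-179.66, 179.66]. Speed limits (degrees/s): [147.25, 147.25, 180, 180, 180, 180].

### API

Orientations are given as [roll, pitch, yaw] about the fixed x, y, z axes, in that order (R = Rz(yaw) Ry(pitch) Rx(roll)).
In Python, from bench import ctrl gives the robot as it stands.
- The arm moves only by the tool servo_tool, never from a script. Its argument "series" is a list of rows, each a list of 3 entries, a list of its own where there are three numbers: the opening in per cent of the stroke, from 0 (shut) to 100 (fully open), then the shift along the tool's x, y, z in mm, then the turn about the tool's x in degrees. A call has 1 to 20 rows; each row shifts and turns the commanded pose from where the row before left it, along the tool's axes as they then stand; what a row does not reach is not made up. A row lasts 1/12 s, in which the tool goes at most 41.7 mm and 7.16 degrees, less where a joint would pass 70% of its speed; a pose out of reach is approached as far as the arm can. A call is refused whole if a number of a shift passes 41.7 or a number of a turn 7.16, either way. A call with a gripper value outside its range is refused whole. The fingers move at their own pace and stop on an object; the grip force is fixed at half the most. Time passes only in rows, so rows that do not move let the fingers close. It gives the time, the measured TCP pose, the force and the opening at its end, in the units of the state.
- ctrl.state(): the state, without advancing time (a new reading comes with each control period).
- ctrl.snapshot(name): name is "scene" or "top" or "wrist"; returns the picture (400x640x3 uint8, red, green, blue); there is no depth.
- ctrl.calibration(name): a dict with "mtx" (3x3 intrinsics, pixels), "rvec" (rotation vector, rad) and "tvec" (3), from world to camera coordinates, as OpenCV has them; the wrist camera has in their place "tool_from_camera" (4x4, takes a point from camera to tool coordinates, whose origin is the TCP and whose axes are the tool frame's). Camera axes: x right, y down, z forward; pixel columns grow to the right and rows downward; lengths in mm; the calibration is good to about 2 mm. A picture is of the moment at which its call begins: read the wrist's pose just before it. calibration takes no time and is no camera call.
- ctrl.close_job(): hands the job in, once; it reports no verdict.
Trained networks look in the newest picture that a camera, given by its name, has taken for a name from the list of things; names that differ only in an ending like _2 or _b are one class to them, and where a whole thing is asked for, a point or a joint stands for the part that bears it (a point fixed in the world has none). Each returns a list of dicts, best first, with "confidence" (0 to 1); they miss things now and then, are a little off and sometimes report something else, mostly with a low value. They report only what shows in the picture. A call takes as long as a camera call.
- ctrl.boxes_of(camera, thing): "extent" ([centre column, centre row, width, height] in pixels, round what is visible of it).
- ctrl.trace(camera, thing): "region" (400x640 bool, what is visible of it) and "extent" ([centre column, centre row, width, height] in pixels, round what is visible of it).
- ctrl.pinpoint(camera, thing): "position" ([column, row] in pixels: a listed point, or the origin of a listed thing).
The state is a dict: "time": time; "joint_pos": joint angles; "dq": joint speeds; "tau": joint torques, N m; "ee_pos": TCP position; "tcp_rot": TCP orientation; "contact_force": force on the tool from outside, world axes, zero at the start; "moment": the same for the moment, N m; "width": finger opening in mm.
Only numpy, scipy, OpenCV 4.12 (cv2) and the standard library are available. Lean on these libraries where they do the work, as an engineer would, in place of code of your own. Each camera call takes 0.05 s, during which the arm holds its last target. There are 200 camera calls.

## Working session

There is one attempt and no reset: what is moved stays moved. The work goes in short steps, Python scripts to look and compute and a tool call to move; the robot and the scene stay as the last step left them, time stands still between calls to the robot, and variables do not carry over. Pictures are saved under pics/ and viewed, about 8 in all and at most 12, crops included, and the job is handed in when it is done.

Besides the shell and the picture viewer there is one more tool, called after "Request:" as name(argument=value, ...) on one line, values as JSON. servo_tool: Moves the arm, as the interface text tells. Its arguments: {"type":"object","properties":{"series":{"type":"array","items":{"type":"array"}}},"required":["series"]}

```bash
mkdir -p pics
cat > h.py <<'E'
import numpy as np, cv2
from bench import ctrl
from scipy.spatial.transform import Rotation as R
def cam(name, st=None):
    c=ctrl.calibration(name); K=np.array(c["mtx"],float)
    if "rvec" in c:
        Rm=cv2.Rodrigues(np.array(c["rvec"],float))[0]; t=np.array(c["tvec"],float).ravel()
        return K,Rm.T,-Rm.T@t
    T=np.eye(4);T[:3,:3]=R.from_euler('xyz',st["tcp_rot"],degrees=True).as_matrix();T[:3,3]=st["ee_pos"]
    M=T@np.array(c["tool_from_camera"]); return K,M[:3,:3],M[:3,3]
def onplane(px,z,c):
    K,Rw,o=c; d=Rw@np.linalg.solve(K,[px[0],px[1],1.]); return o+d*(z-o[2])/d[2]
def proj(p,c):
    K,Rw,o=c; q=K@(Rw.T@(np.array(p)-o)); return q[:2]/q[2]
def snap(name,f):
    st=ctrl.state(); im=ctrl.snapshot(name); cv2.imwrite('pics/'+f,im[:,:,::-1]); return im,cam(name,st)
E
python3 - <<'E'
from h import *
s=ctrl.state(); print(s)
Z={'slot_start':100,'lever_grip':138,'gearbox':0,'reverse_lever_tip':170,'turned_part_mid':116,'tool_block_mid':121,'file':0,'oil_mid':60}
ims=[]
for n in('scene','top'):
    im,c=snap(n,n+'0.png'); ims.append(im)
    for k,z in Z.items():
        for r in ctrl.pinpoint(n,k)[:2]: print(n,k,np.round(r['position']),round(r['confidence'],2),np.round(onplane(r['position'],z,c)))
E
```

```text
{'time': 0.0, 'joint_pos': array([ 6.34256503e+01,  3.05720889e+00,  9.24907765e+01,  3.30895649e-03,
        8.45679430e+01, -6.81843235e+00]), 'dq': array([ 0.12860322,  0.00737074,  0.00843649, -0.02992097, -0.09438011,
        0.04847408]), 'tau': array([-1.41432665e-03, -3.93660808e+01, -3.70189834e+01, -1.26692903e-04,
        6.91281661e-03, -1.06417292e-05]), 'ee_pos': array([211.04137621, 587.80055826, 302.67711659]), 'tcp_rot': array([ -98.44573444,   89.88402484, -118.20196841]), 'contact_force': array([ 0.31185101, -0.5535019 ,  0.36384633]), 'moment': array([ 0.00513473,  0.04881125, -0.0291184 ]), 'width': 85.25606623114622}
scene slot_start [207. 333.] 0.65 [ 548. -112.  100.]
scene lever_grip [202. 314.] 0.56 [ 546. -107.  138.]
scene gearbox [260. 307.] 0.63 [543.   3.   0.]
scene reverse_lever_tip [317. 180.] 0.73 [563. 178. 170.]
scene reverse_lever_tip [220. 185.] 0.71 [423.  88. 170.]
scene turned_part_mid [275. 294.] 0.81 [604. -24. 116.]
scene tool_block_mid [287. 234.] 0.61 [560.  81. 121.]
scene file [176. 292.] 0.7 [388. -44.   0.]
scene oil_mid [321. 176.] 0.87 [498. 309.  60.]
top slot_start [466. 222.] 0.97 [ 542. -112.  100.]
top lever_grip [474. 214.] 0.91 [ 550. -111.  138.]
top gearbox [389. 224.] 0.64 [547.  -1.   0.]
top reverse_lever_tip [366. 285.] 0.77 [434.  74. 170.]
top turned_part_mid [418. 177.] 0.64 [616. -26. 116.]
top turned_part_mid [473. 215.] 0.26 [ 552. -119.  116.]
top tool_block_mid [358. 206.] 0.97 [561.  79. 121.]
top file [415. 309.] 0.78 [385. -49.   0.]
top oil_mid [231. 246.] 0.56 [493. 298.  60.]
```

View pics/scene0.png

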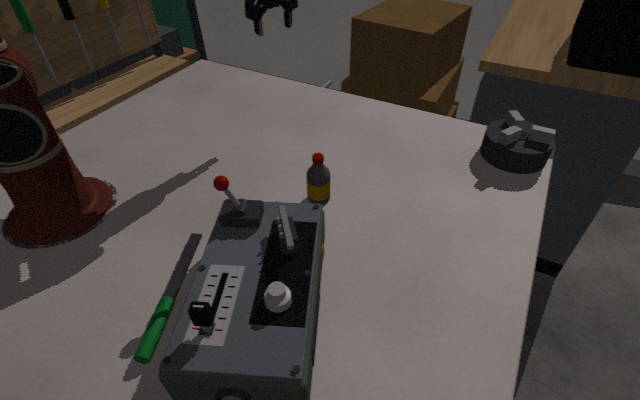

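View pics/top0.png

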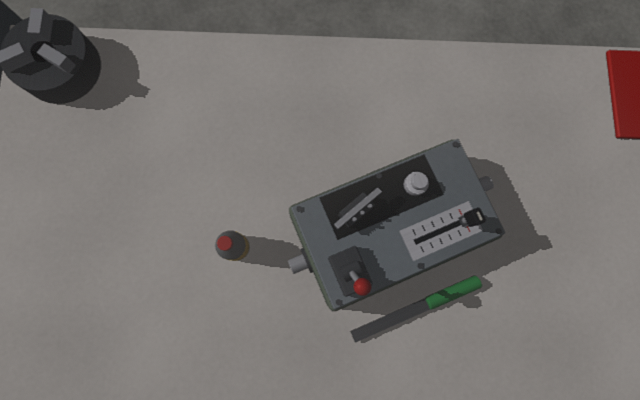

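The scene view shows the lever parked at the red marks, around (202,314). In the top view, the lever is at (474,214) and the slot runs left and down to about (415,240). The reverse ball is at (361,287) and the file at about (415,309).

Run:
```python
from h import *
c=cam('top'); P=lambda p:onplane(p,100,c)[:2]
for a,b in(((457,140),(290,207)),((503,235),(333,310))):
    A,B=P(a),P(b); d=B-A; print(A,B,np.linalg.norm(d),np.degrees(np.arctan2(-d[0],d[1])))
s=ctrl.state(); M=R.from_euler('xyz',s['tcp_rot'],degrees=True).as_matrix(); print(M.round(3))
y=np.radians(23); g=np.array([-np.sin(y),np.cos(y)])
tgt=np.array([544,-111])-60*g; print(tgt, M.T@np.r_[tgt-s['ee_pos'][:2],0])
```

```text
[ 690.31588136 -103.93348318] [560.81982756 193.36598629] 324.27797103062267 23.536711032189825
[ 520.14241738 -177.3101179 ] [389.63536859 117.29029041] 322.21342361142337 23.893191058784033
[[-0.     0.338  0.941]
 [ 0.     0.941 -0.338]
 [-1.     0.    -0.   ]]
[ 567.44386771 -166.23029121] [-1.21152127e-02 -5.89650671e+02  5.90231225e+02]
```

Request:
servo_tool(series=[[50,[0,-5,5],0],[0,[0,-10,10],0],[0,[0,-16,16],0],[0,[0,-16,16],0],[0,[0,-16,16],0],[0,[0,-16,16],0],[0,[0,-16,16],0],[0,[0,-16,16],0],[0,[0,-16,16],0],[0,[0,-16,16],0],[0,[0,-16,16],0],[0,[0,-16,16],0],[0,[0,-16,16],0],[0,[0,-16,16],0],[0,[0,-16,16],0],[0,[0,-16,16],0],[0,[0,-16,16],0],[0,[0,-16,16],0],[0,[0,-16,16],0],[0,[0,-16,16],0]])

```text
time: 2.57
ee_pos: [393.9, 198.7, 303.9]
tcp_rot: [-5.5, 90.0, -25.3]
contact_force: [-0.2, 0.6, -0.5]
width: -0.2
```

Request:
servo_tool(series=[[0,[0,-16,16],0],[0,[0,-16,16],0],[0,[0,-16,16],0],[0,[0,-16,16],0],[0,[0,-16,16],0],[0,[0,-16,16],0],[0,[0,-16,16],0],[0,[0,-16,16],0],[0,[0,-16,16],0],[0,[0,-16,16],0],[0,[0,-16,16],0],[0,[0,-16,16],0],[0,[0,-16,16],0],[0,[0,-16,16],0],[0,[0,-16,16],0],[0,[0,-16,16],0],[0,[0,-16,16],0],[0,[0,-10,10],0],[0,[0,-5,5],0],[0,[0,0,0],0]])

```text
time: 4.23
ee_pos: [566.9, -167.7, 303.8]
tcp_rot: [-163.1, 90.0, 177.0]
contact_force: [0.2, 0.5, -0.4]
width: -0.0
```

Request:
servo_tool(series=[[0,[0,0,0],3.5],[0,[0,0,0],5],[0,[0,0,0],5],[0,[0,0,0],5],[0,[0,0,0],5],[0,[0,0,0],5],[0,[0,0,0],5],[0,[0,0,0],5],[0,[0,0,0],5],[0,[0,0,0],3],[0,[0,0,0],0],[0,[0,0,0],0]])

```text
time: 5.23
ee_pos: [566.7, -165.6, 304.0]
tcp_rot: [176.7, 90.0, 110.6]
contact_force: [-0.6, 0.7, -0.2]
width: -0.0
```

Run:
```python
from h import *
s=ctrl.state(); print(s['time'],s['ee_pos'],s['width'],s['contact_force']); M=R.from_euler('xyz',s['tcp_rot'],degrees=True).as_matrix(); print(M.round(3))
im,c=snap('wrist','w1.png')
print('tips px',proj(s['ee_pos']+M@[73,0,0],c))
for k,z in(('slot_start',100),('lever_grip',138),('tool_block_mid',121),('turned_part_mid',116)):
    for r in ctrl.pinpoint('wrist',k)[:2]: print(k,np.round(r['position']),round(r['confidence'],2),np.round(onplane(r['position'],z,c),1))
```

```text
5.2333 [ 566.73603752 -165.61136196  303.9997411 ] -0.03104623946218575 [-0.5763191   0.70154306 -0.17702539]
[[-0.     0.914  0.405]
 [ 0.     0.405 -0.914]
 [-1.     0.    -0.   ]]
tips px [319.63215583 266.45617372]
slot_start [320. 122.] 0.66 [ 541.7 -106.3  100. ]
lever_grip [323. 132.] 0.62 [ 545.6 -109.9  138. ]
tool_block_mid [365.  14.] 0.36 [540.  -24.6 121. ]
turned_part_mid [446.  57.] 0.56 [608.8 -23.7 116. ]
```

View pics/w1.png

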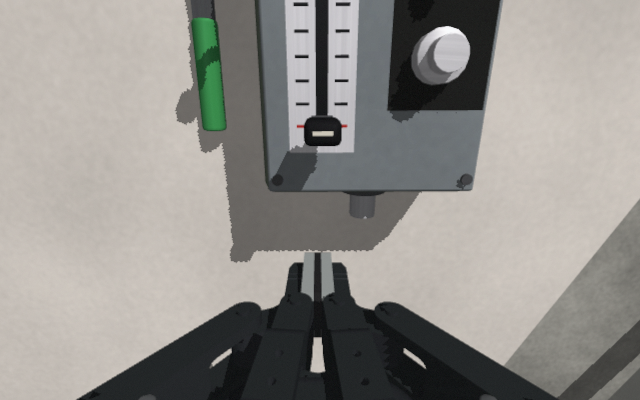

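The wrist view looks along the slot. The red marks are at row 126, and the notch marks are at rows 104, 81, 57, 31 and 4. The lever is at (323,132), and the shut fingertips are near (318,260).

Run:
```python
from h import *
s=ctrl.state(); M=R.from_euler('xyz',s['tcp_rot'],degrees=True).as_matrix(); c=cam('wrist',s)
P=[onplane(p,100,c) for p in((321.5,126),(321.5,104),(321.5,81),(322,57),(322,31),(322,4))]
for p in P: print((M.T@(p-s['ee_pos'])).round(1), p.round(1))
g=P[-1]-P[0]; print(np.degrees(np.arctan2(-g[0],g[1])))
print('grip',M.T@(onplane((323,118+8),159,c)-s['ee_pos']),M.T@(onplane((323,145),159,c)-s['ee_pos']))
```

```text
[204.    2.6 -60.6] [ 545.  -109.8  100. ]
[204.    2.6 -78.5] [537.7 -93.4 100. ]
[204.    2.5 -96.5] [530.4 -77.  100. ]
[ 204.     2.8 -114.4] [523.5 -60.5 100. ]
[ 204.     2.7 -132.9] [515.9 -43.6 100. ]
[ 204.     2.7 -151.1] [508.5 -26.9 100. ]
23.781459462046097
grip [144.9678239    2.76929844 -65.43862924] [144.96775668   2.84096531 -52.75880468]
```

Request:
servo_tool(series=[[0,[5,0.5,0],0],[0,[10,1,0],0],[0,[15,1,0],0],[0,[15,0,0],0],[0,[15,0,0],0],[0,[15,0,0],0],[0,[15,0,-3],0],[0,[10,0,-6],0],[0,[0,0,-7],0],[0,[0,0,-6],0],[0,[0,0,-5],0],[0,[0,0,-3],0],[0,[0,0,-2],0],[0,[0,0,0],0],[0,[0,0,0],0]])

```text
time: 6.73
ee_pos: [556.8, -136.2, 204.6]
tcp_rot: [41.0, 89.9, -25.2]
contact_force: [0.8, 0.7, 1.2]
width: 0.1
```

Request:
servo_tool(series=[[0,[0,0,-1],0],[0,[0,0,-1],0],[0,[0,0,-1],0],[0,[0,0,-1],0],[0,[0,0,-1],0],[0,[0,0,-1],0],[0,[0,0,-1],0],[0,[0,0,-1],0],[0,[0,0,-1],0],[0,[0,0,-1],0],[0,[0,0,-1],0],[0,[0,0,0],0]])

```text
time: 7.73
ee_pos: [552.1, -126.2, 203.9]
tcp_rot: [6.6, 90.0, -59.7]
contact_force: [0.5, -0.9, -0.2]
width: -0.4
```

```bash
cat > look.py <<'E'
from h import *
import sys
O=np.array([545,-109.8,100]); a=np.radians(23.78); g=np.array([-np.sin(a),np.cos(a),0]); x=np.array([np.cos(a),np.sin(a),0])
s=ctrl.state(); f=s['contact_force']; d=s['ee_pos']-O
print('t',s['time'],'tcp along slot',d@g,'across',d@x,'z',s['ee_pos'][2],'F along',f@g,f@x,f[2])
for n in('wrist','top'):
    im,c=snap(n,sys.argv[1]+n+'.png')
    for r in ctrl.pinpoint(n,'lever_grip')[:2]:
        q=onplane(r['position'],138,c)-O; print(n,np.round(r['position'],1),round(r['confidence'],2),'lever',(q@g).round(1),(q@x).round(1))
E
python3 look.py a
```

```text
t 7.7333 tcp along slot -17.876063276727443 across -0.11996208405470377 z 203.92198813615144 F along -1.0021668797349605 0.14576338488306756 -0.24916276976487445
wrist [319.5 238.2] 0.64 lever 1.6 -0.3
wrist [505.3 120. ] 0.29 lever 56.4 78.4
top [474.9 212. ] 0.83 lever -6.0 6.5
```

View pics/awrist.png

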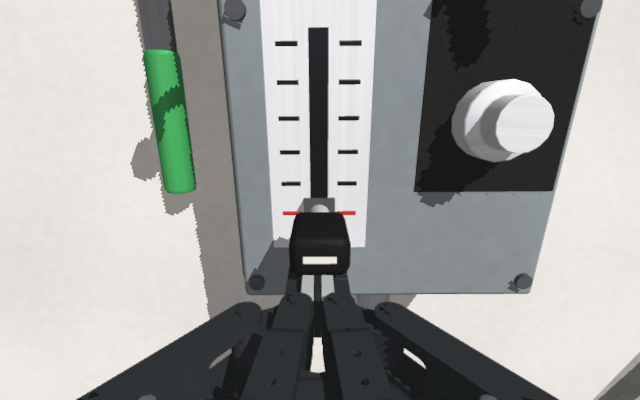

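The wrist view shows the fingertips right behind the grip at (320,265), with the lever still on the red marks. From here I push slowly and watch the force.

Request:
servo_tool(series=[[0,[0,0,-1],0],[0,[0,0,0],0],[0,[0,0,-1],0],[0,[0,0,0],0],[0,[0,0,-1],0],[0,[0,0,0],0]])

```text
time: 8.43
ee_pos: [551.1, -123.9, 204.0]
tcp_rot: [9.7, 89.9, -56.6]
contact_force: [2.7, -5.0, -2.6]
width: 0.1
```

Request:
servo_tool(series=[[0,[0,0,-1],0],[0,[0,0,0],0],[0,[0,0,-1],0],[0,[0,0,0],0],[0,[0,0,-1],0],[0,[0,0,0],0]])

```text
time: 8.93
ee_pos: [549.9, -121.3, 204.0]
tcp_rot: [7.5, 89.9, -58.7]
contact_force: [1.4, -5.8, -2.5]
width: -0.0
```

```bash
python3 look.py b
```

```text
t 8.9333 tcp along slot -12.475484902404368 across -0.14649011177931293 z 203.97015966325642 F along -5.868621673484756 -1.0431657158747762 -2.5017812076931496
wrist [321.  239.4] 0.69 lever 6.2 0.4
top [472.2 216.3] 0.65 lever 1.4 1.8
```

Request:
servo_tool(series=[[0,[0,0,-1],0],[0,[0,0,0],0],[0,[0,0,-1],0],[0,[0,0,0],0],[0,[0,0,-1],0],[0,[0,0,0],0]])

```text
time: 9.63
ee_pos: [548.2, -117.2, 203.8]
tcp_rot: [-171.1, 89.9, 122.6]
contact_force: [-0.1, 0.2, -0.5]
width: -0.2
```

Request:
servo_tool(series=[[0,[0,0,-1],0],[0,[0,0,0],0],[0,[0,0,0],0]])

```text
time: 9.88
ee_pos: [548.0, -116.8, 203.9]
tcp_rot: [-172.0, 90.0, 121.8]
contact_force: [0.3, -0.3, -0.2]
width: 0.1
```

```bash
python3 look.py c
```

```text
t 9.8833 tcp along slot -7.5570076388707825 across -0.09192154852711898 z 203.89255319339992 F along -0.4181699963459859 0.1297339470683466 -0.19529958416135607
wrist [323.  227.3] 0.63 lever 17.6 1.4
top [465.6 219.6] 0.62 lever 14.0 1.1
top [386.5 227.3] 0.4 lever 140.2 39.7
```

Force has dropped to zero and the lever is at about 18 mm, so it's in the first notch. I pause here, then push the second click.

Request:
servo_tool(series=[[0,[0,0,0],0],[0,[0,0,0],0],[0,[0,0,0],0],[0,[0,0,0],0],[0,[0,0,0],0],[0,[0,0,0],0],[0,[0,0,0],0],[0,[0,0,0],0],[0,[0,0,0],0],[0,[0,0,0],0],[0,[0,0,0],0],[0,[0,0,0],0],[0,[0,0,0],0],[0,[0,0,0],0],[0,[0,0,-1],0],[0,[0,0,-1],0],[0,[0,0,-1],0],[0,[0,0,-1],0],[0,[0,0,-1],0],[0,[0,0,-1],0]])

```text
time: 11.75
ee_pos: [545.6, -111.4, 203.9]
tcp_rot: [74.5, 90.0, 8.2]
contact_force: [-0.0, 1.3, -0.9]
width: -0.3
```

Request:
servo_tool(series=[[0,[0,0,-1],0],[0,[0,0,0],0],[0,[0,0,-1],0],[0,[0,0,0],0],[0,[0,0,-1],0],[0,[0,0,0],0],[0,[0,0,-1],0],[0,[0,0,0],0],[0,[0,0,-1],0],[0,[0,0,0],0],[0,[0,0,-1],0],[0,[0,0,0],0],[0,[0,0,-1],0],[0,[0,0,0],0]])

```text
time: 12.92
ee_pos: [543.1, -105.8, 204.0]
tcp_rot: [6.6, 89.9, -59.6]
contact_force: [2.8, -4.9, -2.7]
width: -0.0
```

Request:
servo_tool(series=[[0,[0,0,-1],0],[0,[0,0,0],0],[0,[0,0,-1],0],[0,[0,0,0],0],[0,[0,0,-1],0],[0,[0,0,0],0],[0,[0,0,0],0]])

```text
time: 13.5
ee_pos: [541.3, -101.7, 203.8]
tcp_rot: [-172.9, 89.9, 120.9]
contact_force: [1.2, -0.4, -0.8]
width: 0.4
```

```bash
python3 look.py d
```

```text
t 13.5 tcp along slot 8.943046256978219 across -0.0928545857875176 z 203.8156303710041 F along -0.8537309534587392 0.9457353331447834 -0.7891734940836858
wrist [318.6 228. ] 0.9 lever 33.9 -0.7
top [456.1 226. ] 0.57 lever 33.3 -2.3
```

Request:
servo_tool(series=[[0,[0,0,0],0],[0,[0,0,0],0],[0,[0,0,0],0],[0,[0,0,0],0],[0,[0,0,0],0],[0,[0,0,0],0],[0,[0,0,0],0],[0,[0,0,0],0],[0,[0,0,0],0],[0,[0,0,0],0],[0,[0,0,0],0],[0,[0,0,0],0],[0,[0,0,0],0],[0,[0,0,0],0]])

```text
time: 14.87
ee_pos: [541.6, -102.3, 203.9]
tcp_rot: [-14.4, 90.0, -80.7]
contact_force: [0.4, -0.3, 0.7]
width: 0.3
```

```bash
python3 look.py e
```

```text
t 14.8667 tcp along slot 8.207061449722286 across -0.08902539469597093 z 203.91068827695094 F along -0.4518659341022988 0.23561973574526596 0.6846918735023959
wrist [321.8 221.3] 0.73 lever 36.4 0.8
top [454.7 222.6] 0.55 lever 33.0 3.6
```

View pics/ewrist.png

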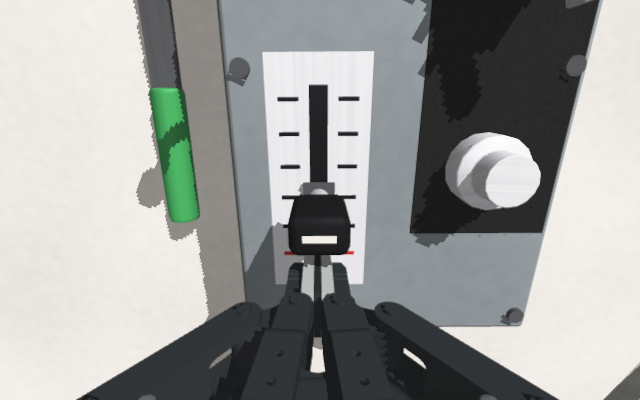

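Wrist view: the stem sits at row 197, the second pair of black marks, and there's a gap to the finger. That's the second notch, and it has paused there for over 1 s. Next is the third click.

Request:
servo_tool(series=[[0,[0,0,-1],0],[0,[0,0,-1],0],[0,[0,0,-1],0],[0,[0,0,-1],0],[0,[0,0,-1],0],[0,[0,0,-1],0],[0,[0,0,-1],0],[0,[0,0,-1],0],[0,[0,0,-1],0],[0,[0,0,0],0]])

```text
time: 15.9
ee_pos: [537.9, -93.9, 203.9]
tcp_rot: [-150.6, 90.0, 143.1]
contact_force: [0.6, -0.5, 0.3]
width: 0.1
```

Request:
servo_tool(series=[[0,[0,0,-1],0],[0,[0,0,0],0],[0,[0,0,-1],0],[0,[0,0,0],0],[0,[0,0,-1],0],[0,[0,0,0],0],[0,[0,0,-1],0],[0,[0,0,0],0],[0,[0,0,-1],0],[0,[0,0,0],0],[0,[0,0,-1],0],[0,[0,0,0],0]])

```text
time: 16.9
ee_pos: [535.8, -89.4, 204.0]
tcp_rot: [6.1, 89.9, -60.1]
contact_force: [2.3, -6.3, -1.5]
width: -0.0
```

Request:
servo_tool(series=[[0,[0,0,-1],0],[0,[0,0,0],0],[0,[0,0,-1],0],[0,[0,0,0],0],[0,[0,0,-1],0],[0,[0,0,0],0],[0,[0,0,0],0]])

```text
time: 17.48
ee_pos: [534.1, -85.2, 203.8]
tcp_rot: [-174.1, 89.9, 119.7]
contact_force: [0.5, 0.1, -0.0]
width: 0.3
```

```bash
python3 look.py f
```

```text
t 17.4833 tcp along slot 26.95781725399072 across -0.06778184410064192 z 203.81947979643576 F along -0.1164249744436822 0.4741009130373174 -0.031731259983662816
wrist [321.5 231.7] 0.6 lever 50.0 0.7
top [442.3 229.4] 0.8 lever 56.9 1.4
```

Force is back to zero, so the third click is done. I back off along the slot and then rise.

Request:
servo_tool(series=[[0,[0,0,1],0],[0,[0,0,3],0],[0,[0,0,6],0],[0,[0,0,10],0],[0,[0,0,10],0],[0,[0,0,10],0],[0,[-5,0,10],0],[0,[-12,0,10],0],[0,[-16,0,10],0],[0,[-18,0,10],0],[0,[-18,0,10],0],[0,[-18,0,10],0],[0,[-12,0,10],0],[0,[-6,0,5],0],[0,[0,0,0],0],[0,[0,0,0],0],[0,[0,0,0],0]])

```text
time: 19.1
ee_pos: [580.2, -190.8, 307.8]
tcp_rot: [-144.0, 89.9, 149.8]
contact_force: [-0.1, 0.1, 0.1]
width: 0.0
```

```bash
python3 look.py g
python3 - <<'E'
from h import *
for n in('top','scene'):
    im,c=snap(n,n+'9.png')
    for k,z in(('reverse_lever_tip',170),('turned_part_mid',116),('tool_block_mid',121),('file',0),('oil_mid',60)):
        for r in ctrl.pinpoint(n,k)[:1]: print(n,k,np.round(onplane(r['position'],z,c)))
E
```

```text
t 19.1 tcp along slot -88.2902463724264 across -0.42883698601576015 z 307.7507354003612 F along 0.11861165198076325 -0.009068899373226663 0.08160227928210717
wrist [320.2   1.6] 0.73 lever 56.1 0.4
top [444.1 227.8] 0.58 lever 53.0 2.6
top reverse_lever_tip [432.  79. 170.]
top turned_part_mid [609. -26. 116.]
top tool_block_mid [565.  79. 121.]
top file [386. -46.   0.]
top oil_mid [496. 300.  60.]
scene reverse_lever_tip [417.  93. 170.]
scene turned_part_mid [611. -26. 116.]
scene tool_block_mid [563.  82. 121.]
scene oil_mid [500. 301.  60.]
```

View pics/gwrist.png

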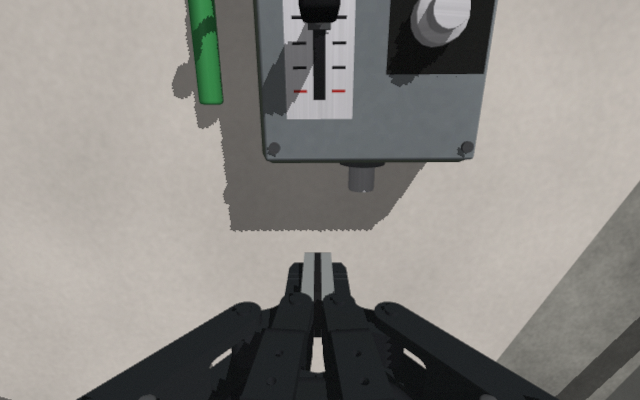

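View pics/top9.png

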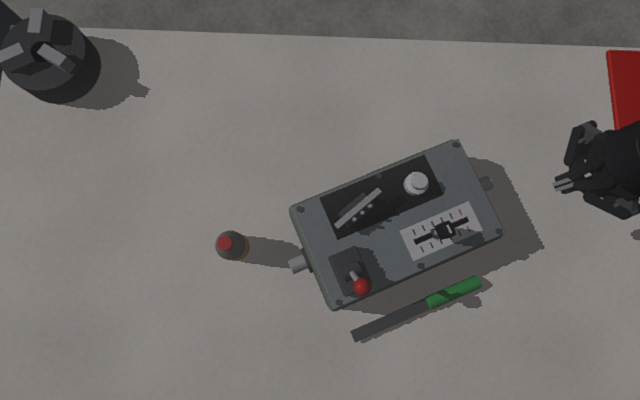

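The wrist view shows the lever at the third pair of black marks, near (320,17), with two pairs and the red pair free behind it. The top view shows the lever at (444,229), every bystander where it was, and the gripper clear of the gearbox.

```bash
python3 -c "
from bench import ctrl
print(ctrl.close_job())"
```

```text
the job is handed in; nothing more can be done
None
```

The selector lever is seated in the third notch, and the job is handed in at about 19 s on the robot's clock, against the 53 s limit.

- **Pushing:** I used the shut fingertips on the lever's rear face only, one click at a time, with contact-force readings of about 6–7 N. The lever sat in the first and second notches for over 1 s each.
- **Final position:** The last checks put the lever at about 53 mm (top camera) and 56 mm (wrist camera), against 54 mm for the third notch. The wrist picture shows it at the third pair of black marks.
- **Surroundings:** The gripper ended clear of the gearbox, about 88 mm behind the slot's parked end, with force readings near zero. In the final top picture the reverse lever and the loose items look unmoved.
- **Readings that disagreed:**
  - Position readings of the lever from single pictures scattered by up to about 6 mm while the arm was close. Right after the third click they read 50 and 57 mm.
  - In the final check, the scene camera put the reverse-lever tip about 20 mm from the top camera's estimate. Both assumed a guessed ball height, and the top camera's own before and after readings agree within 5 mm.
  - The scene camera did not find the file in the final check; the top camera did, where it had been.

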